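# Pin the length stop on the cable-measuring rail

## Robot

A 6-joint arm with a two-finger parallel gripper is mounted at the origin on the work surface. World frame = base frame: x ahead of the robot, y to its left, z up, the work surface at z = 0. Lengths are in m, angles in rad, forces in N, time in s.
With the tool pointing down it reaches from about 0.325 to 0.75 m from the base axis. Payload 7.6 kg.
Tool frame: the origin (TCP) lies at the very end of the fingers, on their centre line; the grasp point (between the pads) lies behind it (arm.grasp_offset is the z of the grasp point in the tool frame, in m); z points along the fingers, y is the line along which they close (so a half turn about z gives the same grasp; the last joint's range is limited). The gripper opens to 85 mm and grips with 20 to 120 N. Pads are 22 mm wide; open, the fingers measure 114 mm over their backs; the gripper's body (76 mm by 85 mm) begins 54 mm behind the grasp point. The pads swing forward as they close: fully open they stand 13 mm farther back than shut.
Start: joints at [-1.321, 0.052, 1.401, -0, 1.689, -0.07], TCP at [0.165, -0.498, 0.231] pointing down, gripper open.
Joint ranges: [-2.9, 2.9], [-0.91, 2.17], [0.12, 2.37], [-1.06, 4.2], [0.26, 2.73], [-2.93, 2.93]. Speed limits (rad/s): [2.57, 2.57, 3.01, 3.14, 3.14, 3.14].

## Interface

Orientations are given as a rotation vector (axis times angle).
In Python, from rig import arm gives the robot as it stands. The module is installed in compiled form; this text tells all that it offers.
- The arm moves only by the tool step_arm, never from a script. Its argument "series" is one flat list of numbers, 7 for each row, row after row: the shift along the tool's x, y, z in units of 75 cm (1.0 is 75 cm), then the turn, a rotation vector about the tool's x, y, z in units of 30 degrees (1.0 is 30 degrees), then the opening, from -1 (shut) to 1 (fully open), so that 0 is half open. A call has exactly 8 rows; each row shifts and turns the commanded pose from where the row before left it, along the tool's axes as they then stand; what a row does not reach is not made up. A row lasts 1/10 s, in which the tool goes at most 50 mm and 8.59 degrees, less where a joint would pass 70% of its speed; a pose out of reach is approached as far as the arm can. A call with a number of a shift or a turn outside -1 to 1 is refused whole. A call with a gripper value outside its range is refused whole. The fingers move at their own pace and stop on an object; "grip_force" is the grip in N (left out, the last holds). Time passes only in rows, so rows that do not move let the fingers close, or fill a call up. It gives the time, the measured TCP pose, the force, the opening and the grip force at its end, in the units of the state.
- arm.state(): the state, without advancing time (a new reading comes with each control period).
- arm.read_camera(name): name is "scene" or "top" or "wrist"; returns the picture (400x640x3 uint8, red, green, blue); there is no depth.
- arm.camera_info(name): a dict with "fx", "fy", "cx", "cy" (pixels), "D" ([k1, k2, p1, p2, k3] as OpenCV has them; the pictures are not rectified), "world_to_cam" (4x4, takes a point from world to camera coordinates). Camera axes: x right, y down, z forward; pixel columns grow to the right and rows downward; lengths in m; the calibration is good to about 2 mm. A picture is of the moment at which its call begins: read the wrist's pose just before it. camera_info takes no time and is no camera call; for the wrist camera it gives the pose at the moment of the call.
- arm.job_done(): hands the job in; it is judged then, once.
Trained networks look in the newest picture that a camera, given by its name, has taken for a name from the list of things; names that differ only in an ending like _2 or _b are one class to them, and where a whole thing is asked for, a point or a joint stands for the part that bears it (a point fixed in the world has none). Each returns a list of dicts, best first, with "conf" (0 to 1); they miss things now and then, are a little off and sometimes report something else, mostly with a low value. They report only what shows in the picture. A call takes as long as a camera call. They do not tell look-alikes from the thing itself.
- arm.search_frame(camera, query): "position" ([column, row] in pixels, amid what is visible of it).
- arm.silhouettes(camera, query): "pixels" (400x640 bool, what is visible of it) and "position" ([column, row] in pixels, amid what is visible of it).
The state is a dict: "time": time; "joint_positions": joint angles; "qvel": joint speeds; "joint_torque": joint torques, N m; "tool_pos": TCP position; "orientation": TCP orientation; "contact_force": force on the tool from outside, world axes, zero at the start; "wrist_torque": the same for the moment, N m; "width": finger opening in m; "grasp_force": force on a finger pad.
Only numpy, scipy, OpenCV 4.12 (cv2) and the standard library are available. Lean on these libraries where they do the work, as an engineer would, in place of code of your own. Each camera call takes 0.05 s, during which the arm holds its last target. There are 200 camera calls.

## Task

Slide the blue length stop along the rail until its hole stands over the rail hole marked by the yellow tag. Then take the quick-release pin from its parking block with its two red buttons squeezed in, push it down fully home through the stop and that rail hole, and only then let go of the buttons so that its balls spring out and lock under the rail. Do not disturb the other things on the bench.

Things in the scene. Friction and masses are not known exactly. Their poses are not given: they have to be found in the camera images.
- rail: Fixed rail: aluminium bar 40 mm wide, 10 mm thick, 400 mm long (along y), its top 70 mm above the bench, on two feet at the ends; free space beneath, down to a dark base plate 8 mm thick (x -45 to +115 mm). Three 20 mm through holes on its centre line at y = -20, +50, +120 mm. Origin: mid length on the bar's centre line, at bench height; x across, y along, z up.
- tag_yellow: Yellow tag 30 x 28 x 12 mm on the rail's base plate, 95 mm to the rail's +x side of one of the three holes, its strip pointing at that hole. White tags lie beside the other two holes. Which hole has the yellow one changes from run to run. Origin: centre of its underside; axes as the rail's.
- tag_hole (a point): Point on the vertical axis of the rail hole that has the yellow tag, 84 mm above the bench, the height of the stop's top face: when the stop is aligned, point stop_hole coincides with it. Axes as the rail's.
- stop (a joint): Position of the blue length stop along the rail, in m: the y of its hole in the rail's frame, -0.15 to +0.13; it starts between -0.14 and -0.08, clear of the three holes. It slides with about 3 N of friction and stays where it is left.
- stop_hole (a point): Mouth centre of the 19 mm through hole in the blue stop's top face, 84 mm above the bench. The stop is a saddle 56 mm wide (x), 90 mm long (y), hole in the middle, top plate 12 mm, side skirts down to 45 mm above the bench: it can be gripped across its width from above. A steel blade juts out at its +x side, +y end (y 37 to 45 mm, x to 73 mm, below the top). Axes as the rail's.
- pin: Ball-lock pin, 117 mm long, 0.22 to 0.35 kg. Origin: centre of the underside of its steel collar (44 mm wide, 8 mm thick), z up. Below: 16 mm shank, 54 mm long, last 12 mm tapered. Above: black handle 34 mm (x), 63 mm high, with flat red buttons on its +y and -y faces, 30 mm wide, 14 to 54 mm above the origin; 46 mm over both when free, 37 mm pressed. Starts upright in the block.
- button_l (a joint): Travel of the pin's +y button with its ball, m: 0 free, ball out; 0.0045 pressed home, ball flush. Spring 4 to 8 N a side; both buttons move together; grip with 20 to 40 N. Brass balls on the shank's +y and -y sides, 27 to 35 mm below the collar, measure 25 mm over both when out, too wide for stop and rail; with the collar on the stop they come out just under the bar (3 mm of play).
- button_r (a joint): The same for the button and ball on the pin's -y side.
- stand: Parking block of the pin, aluminium, fixed, 70 x 70 mm, 60 mm high, with a 28 mm vertical bore that passes the balls pressed or not; the pin's collar rests on its top and lifts straight out. Origin: centre of its underside.
- drill: Bystander: red and black cordless drill standing on its battery, about 200 mm high. Leave alone.
- spool: Bystander: black empty wire spool, 150 mm diameter, 95 mm high. Leave alone.
- spray: Bystander: spray can, 66 mm diameter, 190 mm high. Leave alone.
- tape: Bystander: roll of yellow tape lying flat, 100 mm diameter, 25 mm high. Leave alone.
- measure: Bystander: grey tape measure, 75 x 65 x 35 mm. Leave alone.
- driver: Bystander: red screwdriver lying flat, 200 mm long. Leave alone.
- clamp: Bystander: red bar clamp lying flat, 300 mm long. Leave alone.
Mind the look-alikes: they are no part of the job. Of the things like the pin, leave any that is turquoise; of the rest the larger one is meant.

How it is judged:
By the outcome, as a careful person would: the job done as asked, in the order asked, and still so for the second after the job is handed in, with the robot touching nothing.
It also fails if it takes over 58 s, if anything falls off the work surface, if the arm or the gripper's body presses on something with over 40 N, if the wrist force passes 120 N, or if a joint passes its speed limit or range.

## Working session

There is one attempt and no reset: what is moved stays moved. The work goes in short steps, Python scripts to look and compute and a tool call to move; the robot and the scene stay as the last step left them, time stands still between calls to the robot, and variables do not carry over. Pictures are saved under pics/ and viewed, at most 10 in all, crops included, and the job is handed in when it is done.

Besides the shell and the picture viewer there is one more tool, called after "Emit:" in YAML: its name, and indented under it one key for each argument. step_arm: Moves the arm, as the interface text tells. Its arguments: {"type":"object","properties":{"series":{"type":"array","items":{"type":"number"}},"grip_force":{"type":"number"}},"required":["series"]}

```bash
mkdir -p pics; python3 - <<'E'
from rig import arm
import cv2,numpy as np
s=arm.state();print(s['time'],s['tool_pos'],s['orientation'],s['width'],arm.grasp_offset)
for c in ['scene','top']:
    im=arm.read_camera(c);cv2.imwrite(f'pics/{c}0.png',im[:,:,::-1])
    i=arm.camera_info(c);print(c,i['fx'],i['cx'],i['cy'],i['D']);print(np.round(np.linalg.inv(i['world_to_cam']),3))
    for q in ['pin','stop','tag_yellow','rail','stand']:
        print(q,[(np.round(d['position']).tolist(),round(d['conf'],2)) for d in arm.search_frame(c,q)])
print(arm.state()['time'])
E
```

```text
0.0 [ 0.1649772  -0.49808425  0.23045053] [-3.09995285e+00 -4.99943587e-01  2.49583943e-04] 0.08542208262923655 -0.0187
scene 459.3821407244539 319.67586476979733 199.99745286497426 [-0.06630591  0.          0.          0.          0.        ]
[[-0.885  0.248 -0.395  1.066]
 [ 0.466  0.466 -0.752  0.887]
 [-0.002 -0.85  -0.527  0.768]
 [ 0.     0.     0.     1.   ]]
pin [([308.0, 164.0], 0.65), ([302.0, 144.0], 0.65), ([338.0, 168.0], 0.47), ([392.0, 254.0], 0.22)]
stop [([294.0, 211.0], 0.86)]
tag_yellow [([314.0, 294.0], 0.51)]
rail [([316.0, 264.0], 0.64)]
stand [([307.0, 178.0], 0.95)]
top 396.4444052279211 318.06717305618434 202.7201666014536 [-0.02612033  0.          0.          0.          0.        ]
[[ 0.015 -0.989  0.147  0.38 ]
 [-1.    -0.011  0.029 -0.094]
 [-0.027 -0.147 -0.989  1.229]
 [ 0.     0.     0.     1.   ]]
pin [([443.0, 241.0], 0.66), ([403.0, 225.0], 0.62), ([396.0, 266.0], 0.41)]
stop [([321.0, 183.0], 0.94)]
tag_yellow [([241.0, 156.0], 0.66), ([394.0, 230.0], 0.54)]
rail [([284.0, 178.0], 0.71), ([240.0, 155.0], 0.42)]
stand [([395.0, 229.0], 0.88)]
0.6
```

View pics/scene0.png

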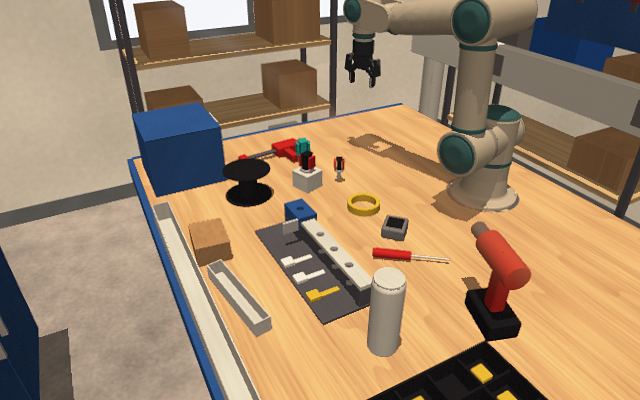

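View pics/top0.png

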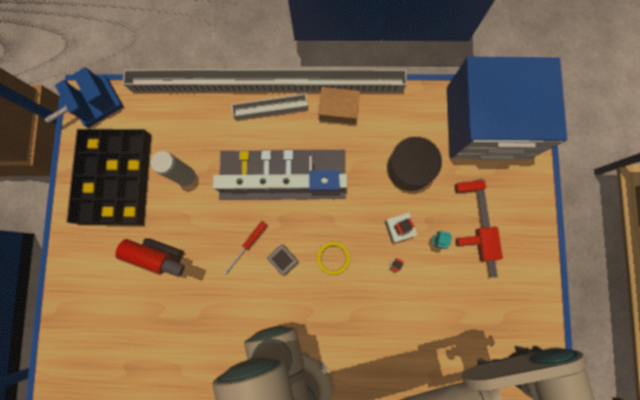

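The yellow tag is at the far left in the top view (241,156), next to the y=+120 hole. The stop is at (321,181) and its pin in the white stand at (402,228). The turquoise look-alike is at (443,240) and the small one at (397,265).

```bash
cat > h.py <<'E'
from rig import arm
import cv2,numpy as np
from scipy.spatial.transform import Rotation as R
def KD(i): return np.array([[i['fx'],0,i['cx']],[0,i['fy'],i['cy']],[0,0,1.]]),np.array(i['D'])
def px2w(i,p,z):
    K,D=KD(i);p=np.array(p,float).reshape(-1,1,2)
    r=cv2.undistortPoints(p,K,D).reshape(-1,2);r=np.c_[r,np.ones(len(r))]
    T=np.linalg.inv(i['world_to_cam']);d=r@T[:3,:3].T;o=T[:3,3]
    return o+d*((z-o[2])/d[:,2])[:,None]
def w2px(i,P):
    K,D=KD(i);W=np.array(i['world_to_cam']);P=np.array(P,float).reshape(-1,1,3)
    return cv2.projectPoints(P,cv2.Rodrigues(W[:3,:3])[0],W[:3,3],K,D)[0].reshape(-1,2)
def pose():
    s=arm.state();return np.array(s['tool_pos']),R.from_rotvec(s['orientation'])
def plan(pos,yaw):
    """total shift in tool units and turn (tool z) to get to pos, tool down with tool x at world angle yaw (mod pi)"""
    p,r=pose();x=np.array([np.cos(yaw),np.sin(yaw),0]);z=np.array([0,0,-1.]);g=R.from_matrix(np.c_[x,np.cross(z,x),z])
    t=(r.inv()*g).as_rotvec()
    print('shift',np.round(r.inv().apply(np.array(pos)-p)/.75,4),'turn',np.round(np.degrees(t)/30,3),'after-turn shift',np.round(g.inv().apply(np.array(pos)-p)/.75,4))
E
python3 - <<'E'
from h import *
i=arm.camera_info('top')
im=cv2.imread('pics/top0.png')
cv2.imwrite('pics/c1.png',cv2.resize(im[140:280,205:465],(780,420),interpolation=cv2.INTER_CUBIC))
print('holes',px2w(i,[[239,182],[262,181.5],[286,181.5]],.07).round(3).tolist())
print('stop',px2w(i,[[324,180.5]],.084).round(3),'tag',px2w(i,[[243,157]],.012).round(3),'stand',px2w(i,[[402,228]],.06).round(3))
print(np.round(np.linalg.inv(arm.camera_info('wrist')['world_to_cam']),3),arm.camera_info('wrist')['fx'])
p,r=pose();print(r.as_matrix().round(3))
E
```

```text
holes [[0.613, 0.178, 0.07], [0.615, 0.109, 0.07], [0.615, 0.037, 0.07]]
stop [[ 0.617 -0.077  0.084]] tag [[0.705 0.183 0.012]] stand [[ 0.482 -0.308  0.06 ]]
[[ 0.314 -0.909 -0.276  0.235]
 [-0.95  -0.299 -0.093 -0.476]
 [ 0.002  0.291 -0.957  0.373]
 [ 0.     0.     0.     1.   ]] 277.96024036122367
[[ 0.949  0.314  0.   ]
 [ 0.314 -0.949 -0.   ]
 [-0.     0.    -1.   ]]
```

View pics/c1.png

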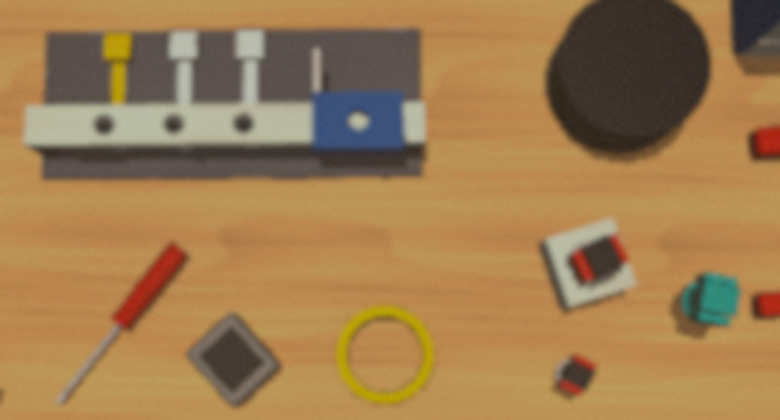

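The crop agrees with the estimates: hole spacing is about 70 mm and the stop hole is at rail y≈-0.136. The yellow tag points at the hole at about (0.613, 0.178). Next I move above the stop.

Emit:
step_arm:
  series: [0.0542,0.0086,0,0,0,-0.149,1,0.0542,0.0086,0,0,0,-0.149,1,0.0542,0.0086,0,0,0,-0.149,1,0.0542,0.0086,0,0,0,-0.149,1,0.0542,0.0086,0,0,0,-0.149,1,0.0542,0.0086,0,0,0,-0.149,1,0.0542,0.0086,0,0,0,-0.149,1,0.0542,0.0086,0,0,0,-0.149,1]

```text
time: 1.4
tool_pos: [0.4602, -0.3607, 0.2312]
orientation: [2.796, 1.433, -0.0]
contact_force: [0.3, -0.5, 0.3]
width: 0.0853
grasp_force: 0.0
```

Emit:
step_arm:
  series: [0.0542,0.0086,0,0,0,-0.149,1,0.0542,0.0086,0,0,0,-0.149,1,0.0542,0.0086,0,0,0,-0.149,1,0.0542,0.0086,0,0,0,-0.149,1,0.0542,0.0086,0,0,0,-0.149,1,0.0542,0.0086,0,0,0,-0.149,1,0.0542,0.0086,0,0,0,-0.149,1,0.0542,0.0086,0,0,0,-0.149,1]

```text
time: 2.2
tool_pos: [0.6178, -0.0775, 0.231]
orientation: [-2.221, -2.222, 0.0]
contact_force: [-0.0, 0.9, 0.6]
width: 0.0858
grasp_force: 0.0
```

```bash
python3 - <<'E'
from h import *
s=arm.state();print(s['time'],s['tool_pos'],s['joint_positions'])
i=arm.camera_info('wrist');im=arm.read_camera('wrist');cv2.imwrite('pics/w1.png',im[:,:,::-1])
print(w2px(i,[[.617,-.078,.084],[.615,.037,.07],[.615,.109,.07],[.613,.178,.07]]).round(1).tolist())
for d in arm.silhouettes('wrist','stop'): 
    print(d['conf'],np.round(d['position'])); np.save('m.npy',d['pixels'])
E
```

```text
2.2 [ 0.6178375  -0.07745525  0.23104624] [-1.83966700e-01  3.31784506e-01  1.08457960e+00 -9.66591333e-05
  1.72539233e+00 -1.84395683e-01]
[[315.0, 184.8], [313.0, 70.9], [312.8, -10.3], [310.4, -95.7]]
0.85 [324. 176.]
0.51 [240. 317.]
```

View pics/w1.png

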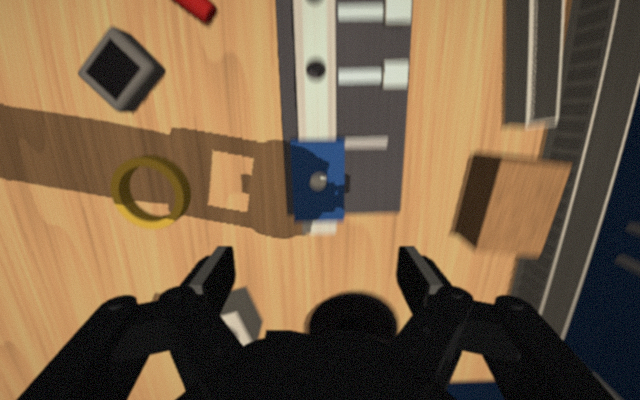

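The stop hole is at (318,182) and the nearest rail hole at (316,69), both close to the prediction.

```bash
python3 - <<'E'
from h import *
i=arm.camera_info('wrist')
print(px2w(i,[[318,181.5],[289,180],[345,180]],.084).round(4).tolist(),px2w(i,[[316,69],[298,69],[335,69],[303,10],[336,10],[300,130],[336,130]],.07).round(4).tolist())
E
```

```text
[[0.6205, -0.0709, 0.084], [0.5895, -0.0694, 0.084], [0.6493, -0.0692, 0.084]] [[0.6179, 0.0422, 0.07], [0.5998, 0.0421, 0.07], [0.637, 0.0423, 0.07], [0.6051, 0.0952, 0.07], [0.6369, 0.0954, 0.07], [0.6011, -0.0181, 0.07], [0.6394, -0.0179, 0.07]]
```

Emit:
step_arm:
  series: [0.0033,0.0016,0.03,0,0,-0.035,1,0,0,0.03,0,0,0,1,0,0,0.03,0,0,0,1,0,0,0.03,0,0,0,1,0,0,0.03,0,0,0,1,0,0,0.03,0,0,0,1,0,0,0.03,0,0,0,1,0,0,0.028,0,0,0,1]

```text
time: 3.1
tool_pos: [0.6182, -0.0774, 0.0517]
orientation: [-2.205, -2.237, 0.001]
contact_force: [-0.2, -0.4, -0.8]
width: 0.0852
grasp_force: 0.0
```

Emit:
step_arm:
  series: [0,0,0,0,0,0,0.5,0,0,0,0,0,0,0.3,0,0,0,0,0,0,0.2,0,0,0,0,0,0,0.1,0,0,0,0,0,0,0,0,0,0,0,0,0,0,0,0,0,0,0,0,0,0,0,0,0,0,0,0]
  grip_force: 25

```text
time: 3.9
tool_pos: [0.6198, -0.0771, 0.0541]
orientation: [2.202, 2.236, 0.003]
contact_force: [5.3, -0.7, -6.8]
width: 0.0555
grasp_force: 37.3
```

Emit:
step_arm:
  series: [0.01,0,0,0,0,0,0,0.02,0,0,0,0,0,0,0.02,0,0,0,0,0,0,0.025,0,0,0,0,0,0,0.025,0,0,0,0,0,0,0.025,0,0,0,0,0,0,0.025,0,0,0,0,0,0,0.02,0,0,0,0,0,0]

```text
time: 4.7
tool_pos: [0.6175, 0.0508, 0.0541]
orientation: [2.202, 2.236, 0.002]
contact_force: [3.5, -4.1, -4.4]
width: 0.0554
grasp_force: 37.5
```

Emit:
step_arm:
  series: [0.02,0,0,0,0,0,0,0.025,0,0,0,0,0,0,0.025,0,0,0,0,0,0,0.025,0,0,0,0,0,0,0.025,0,0,0,0,0,0,0.025,0,0,0,0,0,0,0.016,0,0,0,0,0,0,0,0,0,0,0,0,0]

```text
time: 5.5
tool_pos: [0.6153, 0.1746, 0.0541]
orientation: [2.202, 2.24, 0.006]
contact_force: [2.6, 3.0, 6.4]
width: 0.0554
grasp_force: 38.7
```

```bash
python3 - <<'E'
from h import *
s=arm.state();print(s['time'],s['tool_pos'])
i=arm.camera_info('wrist');im=arm.read_camera('wrist')
t=arm.read_camera('top');it=arm.camera_info('top')
a=cv2.resize(t[140:200,205:305],(800,480),interpolation=cv2.INTER_CUBIC)
cv2.imwrite('pics/t2.png',a[:,:,::-1]);cv2.imwrite('pics/w2.png',im[:,:,::-1])
E
```

```text
5.5 [0.61533831 0.17458241 0.05407742]
```

View pics/w2.png

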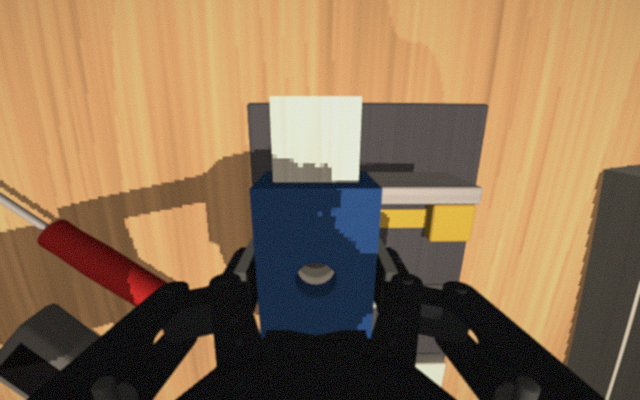

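The view shows the stop hole at (316,272), the stop's far edge at row ~172 and the rail end at row 97. From these I can work out the remaining offset.

```bash
python3 - <<'E'
from h import *
i=arm.camera_info('wrist')
e=px2w(i,[[316,97]],.07)[0];h=px2w(i,[[316,270]],.084)[0];f=px2w(i,[[316,172],[316,180]],.084)
print(e.round(4),h.round(4),f.round(4).tolist(), 'need',e[1]-.08-h[1], e[1]-.08-(f[:,1]-.045))
print(px2w(i,[[450,206],[450,240],[400,209],[400,227]],.012).round(4).tolist())
print(px2w(i,[[400,186],[400,203]],.078).round(4).tolist())
E
```

```text
[0.6138 0.2538 0.07  ] [0.6149 0.1781 0.084 ] [[0.6142, 0.2238, 0.084], [0.6143, 0.2205, 0.084]] need -0.004310600046075613 [-0.00506495 -0.0016956 ]
[[0.7099, 0.1862, 0.012], [0.7142, 0.1598, 0.012], [0.6744, 0.1835, 0.012], [0.6759, 0.1698, 0.012]]
[[0.6514, 0.2169, 0.078], [0.6522, 0.209, 0.078]]
```

View pics/t2.png

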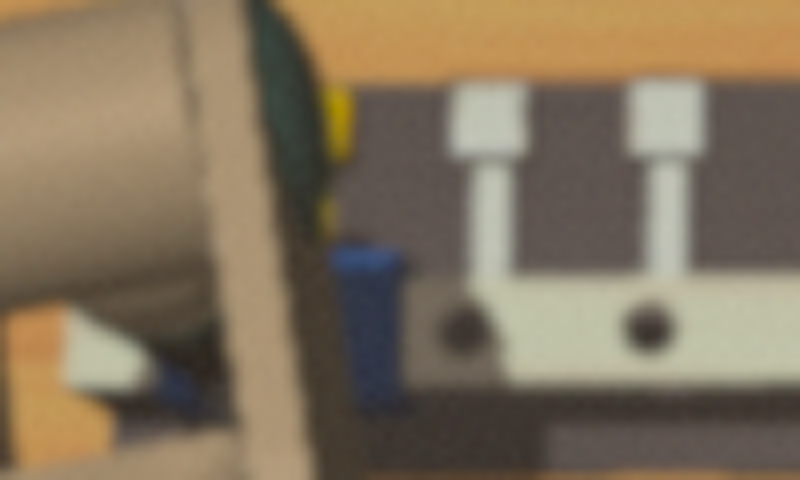

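Emit:
step_arm:
  series: [0,0,0,0,0,0,0.5,0,0,0,0,0,0,1,0,0,0,0,0,0,1,0,0,-0.02,0,0,0,1,0,0,-0.04,0,0,0,1,0,0,-0.04,0,0,0,1,-0.05,0,0,0,0,0,1,-0.05,0,0,0,0,0,1]

```text
time: 6.4
tool_pos: [0.6165, 0.0965, 0.1306]
orientation: [2.2, 2.239, 0.004]
contact_force: [0.8, 0.0, -1.2]
width: 0.0854
grasp_force: 0.0
```

```bash
python3 - <<'E'
from h import *
s=arm.state();print(s['time'],s['tool_pos'],s['width'])
i=arm.camera_info('wrist');im=arm.read_camera('wrist')
print(np.linalg.inv(i['world_to_cam'])[:3,3])
u,v=w2px(i,[.615,.178,.084])[0];print(u,v)
cv2.imwrite('pics/w3.png',im[:,:,::-1])
E
```

```text
6.4 [0.61647994 0.09654885 0.13057248] 0.08536372058433211
[0.61413934 0.17018986 0.27255807]
315.75433533274327 100.26394070025952
```

View pics/w3.png

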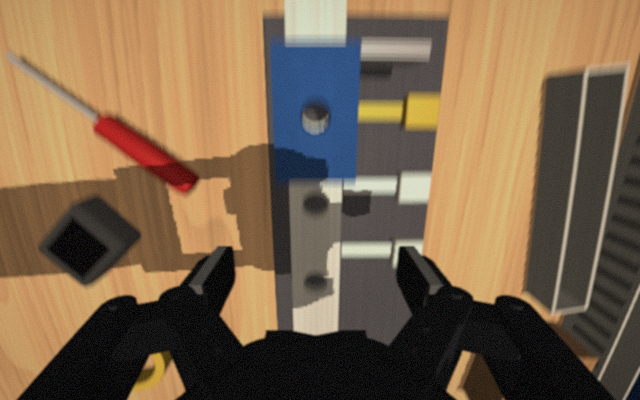

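The stop is free. Its hole is at (315,119), rail hole 2 at (315,203), hole 1 at (315,282) and the yellow strip at row ~111. I'll read the intensity profiles for sub-pixel centres.

```bash
python3 - <<'E'
from h import *
i=arm.camera_info('wrist');im=cv2.imread('pics/w3.png');g=im.sum(2)//3
print('stop B',im[96:142,313:318,0].mean(1).astype(int).tolist())
print('stop R',im[96:142,313:318,2].mean(1).astype(int).tolist())
print('h2',g[186:222,313:318].mean(1).astype(int).tolist())
print('h1',g[262:300,313:318].mean(1).astype(int).tolist())
print('yel',im[95:130,375:390,2].mean(1).astype(int).tolist())
print('w2',g[170:202,365:385].mean(1).astype(int).tolist())
print('w1',g[235:265,365:380].mean(1).astype(int).tolist())
print('edges',im[30:44,300:330,2].mean(1).astype(int).tolist(),im[172:190,300:330,0].mean(1).astype(int).tolist(),im[172:190,300:330,2].mean(1).astype(int).tolist())
E
```

```text
stop B [119, 118, 109, 107, 103, 94, 88, 80, 76, 64, 53, 48, 44, 47, 51, 50, 53, 58, 61, 68, 66, 70, 70, 79, 92, 109, 121, 128, 131, 127, 132, 138, 139, 141, 148, 148, 147, 146, 139, 129, 129, 131, 135, 135, 135, 134]
stop R [43, 48, 43, 47, 46, 46, 44, 42, 48, 43, 43, 48, 49, 53, 56, 57, 59, 64, 70, 76, 75, 78, 79, 90, 108, 125, 136, 145, 147, 140, 139, 142, 138, 135, 140, 135, 126, 119, 99, 68, 51, 47, 51, 51, 51, 50]
h2 [97, 97, 98, 97, 92, 84, 81, 76, 73, 64, 55, 48, 46, 43, 43, 42, 42, 44, 43, 46, 42, 44, 47, 50, 51, 56, 61, 67, 76, 80, 86, 92, 93, 96, 100, 103]
h1 [101, 103, 101, 103, 103, 103, 101, 97, 92, 87, 82, 75, 68, 61, 51, 43, 40, 43, 38, 43, 43, 47, 48, 57, 59, 62, 65, 71, 77, 82, 85, 91, 92, 96, 98, 100, 99, 101]
yel [84, 84, 86, 87, 104, 127, 139, 152, 164, 174, 183, 195, 204, 213, 216, 216, 215, 215, 216, 214, 207, 198, 189, 178, 167, 155, 141, 125, 108, 91, 87, 88, 88, 87, 87]
w2 [82, 82, 82, 82, 86, 105, 126, 144, 159, 173, 186, 198, 210, 214, 215, 215, 215, 214, 212, 198, 177, 157, 142, 131, 118, 101, 79, 69, 68, 70, 71, 70]
w1 [80, 79, 80, 79, 79, 91, 115, 139, 159, 172, 188, 199, 209, 212, 213, 212, 212, 209, 198, 185, 170, 156, 134, 108, 86, 76, 78, 78, 79, 79]
edges [212, 212, 212, 210, 201, 193, 188, 185, 175, 164, 160, 157, 145, 129] [70, 70, 70, 70, 69, 71, 77, 82, 87, 94, 102, 108, 113, 116, 117, 118, 117, 117] [25, 25, 25, 25, 25, 36, 55, 70, 79, 92, 107, 114, 121, 127, 130, 135, 139, 139]
```

```bash
python3 - <<'E'
from h import *
i=arm.camera_info('wrist');im=cv2.imread('pics/w3.png');w1=cv2.imread('pics/w1.png')
f=lambda a:cv2.resize(a,(390,400),interpolation=cv2.INTER_CUBIC)
cv2.imwrite('pics/c3.png',np.hstack([f(im[80:160,276:354]),f(w1[157:207,294:343])]))
st=px2w(i,[[315,118.5],[315,180]],.084)[:,1];h=px2w(i,[[315,203.8],[315,281.3]],.07)[:,1]
print(st,h,h[0]-h[1],'hole3 pred',2*h[0]-h[1],h[0]+.07,'from edge',st[1]+.045)
for z in (.01,.014,.02):
    t=px2w(i,[[382,111.1],[375,184.4],[372,249.4]],z)[:,1];print(z,t,np.diff(t),'hole3',t[0]-.0011)
E
```

```text
[0.16026939 0.11915131] [0.09710713 0.02848093] 0.06862620025854596 hole3 pred 0.16573333501668577 0.16710713475813982 from edge 0.16415130973378034
0.01 [0.16596677 0.09755838 0.02727079] [-0.06840839 -0.07028758] hole3 0.164866765866327
0.014 [0.16594259 0.09858088 0.02936873] [-0.06736171 -0.06921215] hole3 0.16484258786627262
0.02 [0.16590632 0.10011463 0.03251564] [-0.06579169 -0.067599  ] hole3 0.1648063208661911
```

View pics/c3.png

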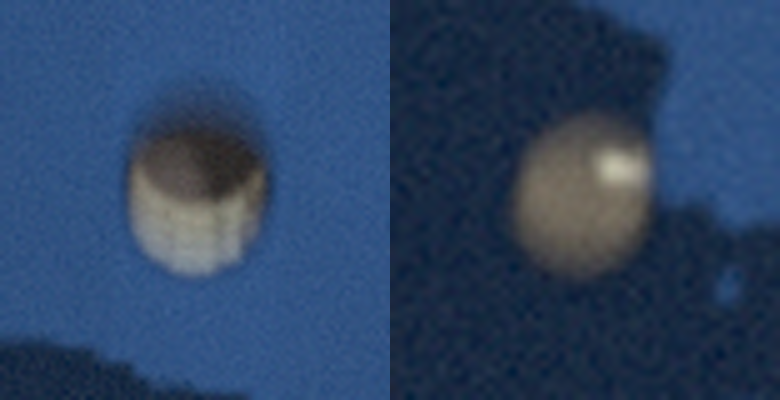

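The last picture was motion-blurred because the arm was still settling. I'll retake it now that it is at rest.

```bash
python3 - <<'E'
from h import *
s=arm.state();print(s['time'],s['tool_pos'],np.abs(s['qvel']).max())
i=arm.camera_info('wrist');im=arm.read_camera('wrist')[:,:,::-1];cv2.imwrite('pics/w4.png',im)
i2=arm.camera_info('wrist');print(np.linalg.inv(i['world_to_cam'])[:3,3],np.linalg.inv(i2['world_to_cam'])[:3,3])
g=im.sum(2)//3
print(w2px(i,[[.615,.17,.084],[.614,.1,.07],[.615,.03,.07],[.68,.17,.012],[.6,.12,.084],[.6,.21,.084]]).round(0).tolist())
print('stop B',im[70:142,313:318,0].mean(1).astype(int).tolist())
print('stop R',im[70:142,313:318,2].mean(1).astype(int).tolist())
print('rail col',g[160:310,313:318].mean(1).astype(int).tolist())
print('yel',im[80:140,375:390,2].mean(1).astype(int).tolist())
print('white',g[160:270,366:380].mean(1).astype(int).tolist())
print('edge top R x295',im[10:60,293:303,2].mean(1).astype(int).tolist())
E
```

```text
6.45 [0.6164323  0.09025314 0.12965016] 0.10725855521208327
[0.61475261 0.16438655 0.27142978] [0.6147413  0.16649511 0.27113165]
[[315.0, 103.0], [313.0, 200.0], [313.0, 280.0], [388.0, 106.0], [293.0, 179.0], [291.0, 34.0]]
stop B [132, 134, 133, 134, 133, 133, 133, 134, 134, 135, 135, 134, 130, 109, 85, 59, 41, 39, 41, 43, 42, 44, 39, 43, 41, 43, 41, 40, 42, 46, 49, 57, 65, 64, 63, 65, 72, 74, 75, 84, 113, 152, 183, 199, 188, 157, 126, 124, 134, 137, 138, 137, 134, 137, 139, 136, 135, 136, 137, 138, 135, 135, 135, 137, 135, 135, 134, 133, 134, 132, 133, 133]
stop R [50, 51, 49, 49, 50, 49, 50, 50, 50, 51, 53, 50, 51, 39, 30, 24, 28, 39, 47, 46, 46, 48, 43, 47, 45, 46, 46, 45, 45, 51, 53, 64, 72, 71, 72, 74, 79, 84, 84, 97, 135, 179, 206, 220, 205, 161, 94, 51, 48, 50, 52, 52, 49, 52, 55, 52, 50, 52, 52, 54, 51, 49, 51, 53, 52, 52, 48, 50, 51, 47, 50, 49]
rail col [40, 43, 44, 42, 44, 43, 45, 43, 57, 82, 101, 105, 109, 105, 106, 107, 106, 107, 104, 95, 72, 53, 43, 41, 43, 46, 45, 43, 43, 43, 46, 43, 45, 41, 43, 41, 41, 43, 44, 42, 43, 54, 71, 76, 78, 89, 98, 104, 103, 104, 105, 105
[... 741 characters left out ...]
3, 83, 81, 82, 82, 81, 80, 101, 152, 198, 215, 215, 215, 214, 214, 215, 214, 214, 214, 215, 216, 209, 178, 124, 86, 79, 81, 80, 79, 74, 70, 64, 65, 66, 67, 66, 65, 66, 66, 69, 68, 68, 69, 68, 68, 68, 68, 68, 67, 69, 69, 69, 70, 74, 78, 81, 80, 81, 80, 80, 81, 80, 79, 80, 80, 79, 80, 81, 79, 80, 79, 79, 76, 80, 113, 171, 207, 213, 213, 212, 212, 211, 213, 211, 213, 214, 201, 158, 105, 76, 77, 78, 78, 79, 77, 77, 78, 78, 78, 77, 77, 77, 78, 77, 77, 77, 77, 78, 77, 76]
edge top R x295 [208, 208, 210, 208, 209, 209, 209, 209, 209, 210, 211, 197, 146, 80, 47, 45, 46, 48, 47, 47, 47, 46, 47, 48, 47, 46, 48, 46, 47, 48, 49, 48, 48, 48, 50, 50, 50, 50, 49, 49, 47, 48, 48, 48, 49, 48, 48, 50, 48, 48]
```

```bash
python3 - <<'E'
from h import *
i=arm.camera_info('wrist')
st=px2w(i,[[315,99.8],[300,168.6],[298,22.3],[315,83.9],[315,115.6]],.084)[:,1];h=px2w(i,[[315,179.9],[315,205.2],[315,262.9],[315,284]],.07)[:,1]
print('hole',st[0],'edges',st[1:3],'mid',st[1:3].mean(),'len',st[2]-st[1],'dia',st[4]-st[3])
print(h,'diams',h[0]-h[1],h[2]-h[3],'c',(h[0]+h[1])/2,(h[2]+h[3])/2)
print('hole3',(h[0]+h[1])/2+.07,(h[2]+h[3])/2+.14)
for z in (.009,.012,.02):
    t=px2w(i,[[382,99.3],[373,175.2],[373,240.9]],z)[:,1];print(z,t,-np.diff(t),'hole3',t-.0011+[0,.07,.14])
E
```

```text
hole 0.1742399215573669 edges [0.12952775 0.21852447] mid 0.1740261082998841 len 0.08899672553659382 dia -0.01929609331446555
[0.11835601 0.09853224 0.04871606 0.0286013 ] diams 0.019823774459715504 0.020114763456612894 c 0.10844412590702568 0.03865867861158348
hole3 0.17844412590702569 0.1786586786115835
0.009 [0.17858769 0.10899423 0.03931835] [0.06959346 0.06967588] hole3 [0.17748769 0.17789423 0.17821835]
0.012 [0.1784493  0.10965231 0.04077384] [0.06879699 0.06887847] hole3 [0.1773493  0.17855231 0.17967384]
0.02 [0.17808024 0.11140718 0.04465515] [0.06667306 0.06675203] hole3 [0.17698024 0.18030718 0.18355515]
```

Everything agrees: the stop is about 4.2 mm short (hole at 0.1741, target 0.1785; the measured diameters and spacing match the given ones). I'll regrip and nudge it.

Emit:
step_arm:
  series: [0.05,0,0,0,0,0,1,0.05,0,0,0,0,0,1,0,0,0,0,0,0,1,0,0,0.04,0,0,0,1,0,0,0.04,0,0,0,1,0,0,0.02,0,0,0,1,0,0,0,0,0,0,0.3,0,0,0,0,0,0,0.2]

```text
time: 7.3
tool_pos: [0.6153, 0.1716, 0.0541]
orientation: [2.204, 2.238, 0.002]
contact_force: [-1.0, -0.6, 1.3]
width: 0.0591
grasp_force: 0.0
```

Emit:
step_arm:
  series: [0,0,0,0,0,0,0.1,0,0,0,0,0,0,0,0,0,0,0,0,0,0,0,0,0,0,0,0,0,0,0,0,0,0,0,0,0,0,0,0,0,0,0,0,0,0,0,0,0,0,0,0,0,0,0,0,0]

```text
time: 8.1
tool_pos: [0.6154, 0.1716, 0.0547]
orientation: [2.203, 2.238, 0.003]
contact_force: [-1.8, -1.6, 6.5]
width: 0.0555
grasp_force: 31.9
```

Emit:
step_arm:
  series: [0.0015,0,0,0,0,0,0,0.0015,0,0,0,0,0,0,0.0015,0,0,0,0,0,0,0.0012,0,0,0,0,0,0,0,0,0,0,0,0,0,0,0,0,0,0,0,0,0,0,0,0,0,0,0,0,0,0,0,0,0,0]

```text
time: 8.9
tool_pos: [0.6153, 0.1757, 0.0547]
orientation: [2.203, 2.237, 0.002]
contact_force: [-4.1, -1.6, 6.9]
width: 0.0557
grasp_force: 32.0
```

Emit:
step_arm:
  series: [0,0,0,0,0,0,0.5,0,0,0,0,0,0,1,0,0,0,0,0,0,1,0,0,-0.04,0,0,0,1,0,0,-0.06,0,0,0,1,-0.05,0,0,0,0,0,1,-0.05,0,0,0,0,0,1,0,0,0,0,0,0,1]

```text
time: 9.7
tool_pos: [0.6162, 0.097, 0.1281]
orientation: [2.208, 2.233, -0.001]
contact_force: [-0.1, 0.6, -0.2]
width: 0.0856
grasp_force: 0.0
```

```bash
cat > prof.py <<'E'
from h import *
def edges(v,r0,lo=0.5,k=12):
    v=np.convolve(v,[.25,.5,.25],'same');d=np.diff(v);out=[]
    for j in range(2,len(d)-2):
        if abs(d[j])>k and abs(d[j])>=abs(d[j-1]) and abs(d[j])>abs(d[j+1]):
            a,b,c=abs(d[j-1]),abs(d[j]),abs(d[j+1]);out.append((round(r0+j+.5+.5*(a-c)/(a-2*b+c),1),int(np.sign(d[j]))))
    return out
E
python3 - <<'E'
from prof import *
s=arm.state();print(s['time'],s['tool_pos'],np.abs(s['qvel']).max())
i=arm.camera_info('wrist');im=arm.read_camera('wrist')[:,:,::-1];cv2.imwrite('pics/w5.png',im);np.save('i5.npy',i['world_to_cam'])
g=im.sum(2)//3
print(edges(im[5:330,313:318,0].mean(1),5,k=8));print(edges(im[5:330,313:318,2].mean(1),5,k=8))
print('side',edges(im[5:330,294:300,2].mean(1),5,k=8));print('yel',edges(im[60:140,375:390,2].mean(1),60))
print(im[80:130,313:318,2].mean(1).astype(int).tolist())
print('row B@center',edges(im[95:99,280:350,0].mean(0),280,k=8),edges(im[95:99,280:350,2].mean(0),280,k=8))
print('rail row',edges(g[215:225,280:350].mean(0),280,k=8))
E
```

```text
9.7 [0.6161634  0.09703851 0.12806197] 0.062138453101069094
[(np.float64(25.8), -1), (np.float64(87.7), -1), (np.float64(119.5), 1), (np.float64(156.0), -1), (np.float64(173.1), 1), (np.float64(188.7), -1), (np.float64(209.7), 1), (np.float64(213.7), 1), (np.float64(270.8), -1), (np.float64(284.4), 1), (np.float64(303.2), 1)]
[(np.float64(26.2), -1), (np.float64(89.8), 1), (np.float64(118.4), -1), (np.float64(172.6), 1), (np.float64(180.2), 1), (np.float64(188.8), -1), (np.float64(209.6), 1), (np.float64(213.7), 1), (np.float64(270.8), -1), (np.float64(284.5), 1), (np.float64(290.8), 1), (np.float64(303.2), 1)]
side [(np.float64(26.4), -1), (np.float64(172.6), 1), (np.float64(309.0), 1)]
yel [(np.float64(67.5), 1), (np.float64(98.2), 1), (np.float64(115.1), -1)]
[53, 51, 51, 52, 48, 51, 49, 40, 32, 30, 45, 51, 48, 47, 45, 45, 45, 46, 45, 47, 48, 48, 53, 57, 64, 69, 72, 72, 75, 80, 85, 87, 88, 88, 87, 84, 77, 72, 65, 54, 47, 46, 48, 53, 52, 54, 51, 50, 50, 53]
row B@center [(np.float64(301.5), -1), (np.float64(328.9), 1)] []
rail row [(np.float64(290.0), 1), (np.float64(341.7), -1)]
```

```bash
python3 - <<'E'
from h import *
i=arm.camera_info('wrist');i['world_to_cam']=np.load('i5.npy')
c=lambda a,z:px2w(i,np.c_[[315]*len(a),a],z)[:,1]
s=c([87.7,119.2],.084);e=c([26.3,172.7],.084);h=c([188.8,213.6],.07);k=c([270.8,291],.07)
print(s.mean(),e.mean(),e[0]-e[1],h.mean()+.07,k.mean()+.14,px2w(i,[[382,106.6]],.01)[0]-[0,.0011,0])
print(px2w(i,[[315.2,103.4],[315,201.2],[315,281]],[.084][0]).round(4).tolist(), px2w(i,[[315,201.2],[315,281]],.07).round(4).tolist())
p,r=pose();print(p,r.as_matrix().round(3).tolist())
E
```

```text
0.17624880930097483 0.1759809484882019 0.08910446253402535 0.17638505256929043 0.17668107728681093 [0.6745289 0.1755778 0.01     ]
[[0.6147, 0.1764, 0.084], [0.6153, 0.111, 0.084], [0.6159, 0.0461, 0.084]] [[0.6153, 0.1065, 0.07], [0.616, 0.0367, 0.07]]
[0.61596473 0.09904222 0.12779651] [[-0.013, 1.0, 0.0], [1.0, 0.013, -0.0], [-0.0, 0.0, -1.0]]
```

```bash
python3 - <<'E'
from prof import *
s=arm.state();print(s['time'],s['tool_pos'],np.abs(s['qvel']).max())
i=arm.camera_info('wrist');im=arm.read_camera('wrist')[:,:,::-1]
i2=arm.camera_info('wrist');print(np.linalg.inv(i2['world_to_cam'])[1,3]-np.linalg.inv(i['world_to_cam'])[1,3])
e=edges(im[60:150,313:318,0].mean(1),60,k=8);x=edges(im[100:104,280:350,0].mean(0),280,k=8);print(e,x)
c=[(x[0][0]+x[-1][0])/2,(e[0][0]+e[-1][0])/2];print(c,px2w(i,[c],.084))
E
```

```text
9.75 [0.61596473 0.09904222 0.12779651] 0.047225889566650824
0.0012780399265327758
[(np.float64(91.4), -1), (np.float64(123.2), 1)] [(np.float64(301.9), -1), (np.float64(329.9), 1)]
[np.float64(315.9), np.float64(107.30000000000001)] [[0.614902   0.17610648 0.084     ]]
```

The stop is aligned to about 0.5 mm. Next I move over to the pin to look at it.

Emit:
step_arm:
  series: [-0.0423,0.0028,-0.0167,0,0,0.1265,1,-0.0423,0.0028,-0.0167,0,0,0.1265,1,-0.0423,0.0028,-0.0167,0,0,0.1265,1,-0.0423,0.0028,-0.0167,0,0,0.1265,1,-0.0423,0.0028,-0.0167,0,0,0.1265,1,-0.0423,0.0028,-0.0167,0,0,0.1265,1,-0.0423,0.0028,-0.0167,0,0,0.1265,1,-0.0423,0.0028,-0.0167,0,0,0.1265,1]

```text
time: 10.6
tool_pos: [0.5783, -0.1476, 0.2282]
orientation: [-2.714, -1.582, -0.0]
contact_force: [-0.0, -0.0, -0.1]
width: 0.0856
grasp_force: 0.0
```

Emit:
step_arm:
  series: [-0.0423,0.0028,0,0,0,0.1265,1,-0.0423,0.0028,0,0,0,0.1265,1,-0.0423,0.0028,0,0,0,0.1265,1,-0.0423,0.0028,0,0,0,0.1265,1,-0.0423,0.0028,0,0,0,0.1265,1,-0.0423,0.0028,0,0,0,0.1265,1,-0.0423,0.0028,0,0,0,0.1265,1,-0.0423,0.0028,0,0,0,0.1265,1]

```text
time: 11.4
tool_pos: [0.42, -0.3432, 0.2278]
orientation: [-3.034, -0.816, -0.0]
contact_force: [0.2, 0.6, 0.0]
width: 0.0852
grasp_force: 0.0
```

```bash
python3 - <<'E'
from prof import *
arm.read_camera('wrist');arm.read_camera('wrist')
s=arm.state();print(s['time'],s['tool_pos'],np.abs(s['qvel']).max())
i=arm.camera_info('wrist');im=arm.read_camera('wrist')[:,:,::-1];cv2.imwrite('pics/w6.png',im)
u,v=w2px(i,[.482,-.308,.123])[0];print(u,v);np.save('i6.npy',i['world_to_cam'])
hsv=cv2.cvtColor(im,cv2.COLOR_BGR2HSV);m=(((hsv[...,0]<8)|(hsv[...,0]>172))&(hsv[...,1]>150)&(hsv[...,2]>60)).astype(np.uint8)
n,_,st,c=cv2.connectedComponentsWithStats(m)
for k in range(1,n):
    if st[k,4]>25: print(st[k],c[k].round(1))
E
```

```text
11.5 [ 0.41873701 -0.34441365  0.22801414] 0.05846407956861482
314.69741539493543 113.73798965028699
[ 491   84   73   51 1838] [527.8 108.9]
[292  94  10  34 291] [296.4 109.9]
[332  97  12  34 290] [337.3 113.3]
[285 143  20  18 145] [294. 151.]
[301 156  19  20 136] [309.5 165.6]
[ 413  198   96   83 4023] [463.3 236.4]
```

View pics/w6.png

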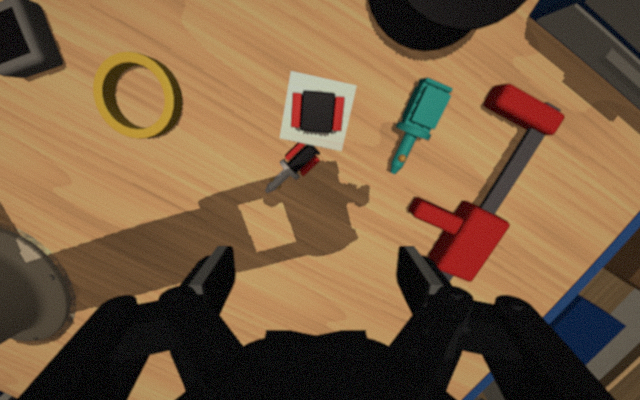

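The view shows the wanted pin in its stand, with buttons at (296,110) and (337,113). The small one lies at about (300,160) and the turquoise one at (425,115). I'll compute the grasp from this.

```bash
python3 - <<'E'
from h import *
i=arm.camera_info('wrist');i['world_to_cam']=np.load('i6.npy')
b=px2w(i,[[296.4,109.9],[337.3,113.3]],.112);d=b[1]-b[0];print(b.mean(0),np.linalg.norm(d),np.degrees(np.arctan2(d[1],d[0]))+90)
im=cv2.imread('pics/w6.png');g=im.max(2);m=(g[85:140,300:336]<60).astype(np.uint8);n,_,st,c=cv2.connectedComponentsWithStats(m);k=1+st[1:,4].argmax()
p=c[k]+[300,85];print(st[k],p,px2w(i,[p],.123))
w=(im.min(2)>120)[60:160,270:370].astype(np.uint8);n,_,st,c=cv2.connectedComponentsWithStats(w);k=1+st[1:,4].argmax();pts=np.argwhere(_==k)[:,::-1]+[270,60]
r=cv2.minAreaRect(pts.astype(np.float32));print(r,px2w(i,[r[0]],.06))
plan([*b.mean(0)[:2],.2],np.arctan2(d[1],d[0])+np.pi/2)
E
```

```text
[ 0.48454686 -0.30877645  0.112     ] 0.036514227646549394 25.336200432792765
[   0    7   35   41 1249] [316.91753403 111.755004  ] [[ 0.4843554  -0.30882833  0.123     ]]
((316.44171142578125, 110.77719116210938), (68.13796997070312, 69.01350402832031), 11.888657569885254) [[ 0.48542284 -0.3081468   0.06      ]]
shift [0.0976 0.0033 0.0374] turn [ 0.    -0.001  0.16 ] after-turn shift [ 0.0976 -0.0048  0.0374]
```

Emit:
step_arm:
  series: [0.0325,0.0011,0,0,0,0,1,0.0325,0.0011,0,0,0,0,1,0.0326,0.0011,0,0,0,0,1,0,0,0,0,0,0.16,1,0,0,0.03,0,0,0,1,0,0,0.03,0,0,0,1,0,0,0.03,0,0,0,1,0,0,0.02,0,0,0,1]

```text
time: 12.35
tool_pos: [0.4854, -0.3067, 0.1434]
orientation: [-3.062, -0.694, 0.002]
contact_force: [0.5, -0.0, -0.2]
width: 0.0858
grasp_force: 0.0
```

```bash
python3 - <<'E'
from h import *
arm.read_camera('wrist')
plan([.4846,-.3087,.075],np.radians(25.3));print(pose()[0])
E
```

```text
shift [-0.001   0.0032  0.0882] turn [-0.01   0.004  0.007] after-turn shift [-0.0012  0.0028  0.0882]
[ 0.48449813 -0.30642579  0.14113035]
```

Emit:
step_arm:
  series: [-0.001,0.003,0,0,0,0,1,0,0,0.022,0,0,0,1,0,0,0.022,0,0,0,1,0,0,0.022,0,0,0,1,0,0,0.0205,0,0,0,1,0,0,0,0,0,0,1,0,0,0,0,0,0,1,0,0,0,0,0,0,1]
  grip_force: 32

```text
time: 13.2
tool_pos: [0.4856, -0.3114, 0.0821]
orientation: [3.063, 0.69, 0.002]
contact_force: [-0.6, 0.5, 0.5]
width: 0.0854
grasp_force: 0.0
```

Emit:
step_arm:
  series: [0,0,0,0,0,0,0.5,0,0,0,0,0,0,0.2,0,0,0,0,0,0,0.1,0,0,0,0,0,0,0,0,0,0,0,0,0,-0.1,0,0,0,0,0,0,-0.3,0,0,0,0,0,0,-0.5,0,0,0,0,0,0,-0.5]

```text
time: 14.0
tool_pos: [0.4853, -0.311, 0.082]
orientation: [3.064, 0.69, 0.002]
contact_force: [-2.8, 4.3, 6.7]
width: 0.0353
grasp_force: 34.5
```

Emit:
step_arm:
  series: [0,0,-0.01,0,0,0,-0.5,0,0,-0.02,0,0,0,-0.5,0,0,-0.025,0,0,0,-0.5,0,0,-0.03,0,0,0,-0.5,0,0,-0.03,0,0,0,-0.5,0,0,-0.03,0,0,0,-0.5,0,0,-0.02,0,0,0,-0.5,0,0,0,0,0,0,-0.5]

```text
time: 14.8
tool_pos: [0.4857, -0.3116, 0.2074]
orientation: [3.061, 0.689, 0.005]
contact_force: [-0.4, 0.1, -2.5]
width: 0.0351
grasp_force: 32.7
```

```bash
python3 - <<'E'
from h import *
arm.read_camera('wrist')
s=arm.state();print(s['time'],s['tool_pos'],s['contact_force'],s['width'],s['grasp_force'],s['joint_positions'])
i=arm.camera_info('wrist');im=arm.read_camera('wrist')[:,:,::-1];sc=arm.read_camera('scene')[:,:,::-1];i2=arm.camera_info('scene')
u,v=map(int,w2px(i2,np.array(s['tool_pos'])+[0,0,-.04])[0]);print(u,v)
a=cv2.resize(sc[v-50:v+50,u-50:u+50],(400,400),interpolation=cv2.INTER_CUBIC)
b=cv2.resize(im[160:400,200:440],(400,400),interpolation=cv2.INTER_CUBIC)
cv2.imwrite('pics/g7.png',np.hstack([a,b]))
E
```

```text
14.85 [ 0.48520063 -0.31119676  0.20527218] [ 0.17998726 -0.03313029 -3.77376947] 0.03517690041218064 32.641189098358154 [-6.34286705e-01  2.04222927e-01  1.28675032e+00 -1.28497170e-04
  1.64862096e+00  4.93724904e-01]
306 139
```

View pics/g7.png

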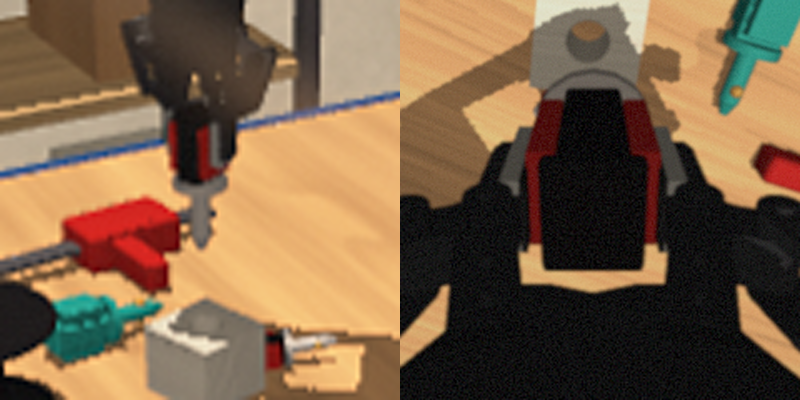

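The pin is held upright and clear of the stand, which is empty. Next I carry it over the stop.

Emit:
step_arm:
  series: [0.0281,-0.0093,0,0,0,-0.0911,-0.5,0.0281,-0.0093,0,0,0,-0.0911,-0.5,0.0281,-0.0093,0,0,0,-0.0911,-0.5,0.0281,-0.0093,0,0,0,-0.0911,-0.5,0.0281,-0.0093,0,0,0,-0.0911,-0.5,0.0281,-0.0093,0,0,0,-0.0911,-0.5,0.0281,-0.0093,0,0,0,-0.0911,-0.5,0.0281,-0.0093,0,0,0,-0.0911,-0.5]

```text
time: 15.75
tool_pos: [0.5904, -0.1685, 0.2023]
orientation: [-2.875, -1.261, 0.004]
contact_force: [0.2, -0.9, -3.6]
width: 0.0349
grasp_force: 32.6
```

Emit:
step_arm:
  series: [0.0281,-0.0093,0,0,0,-0.0911,-0.5,0.0281,-0.0093,0,0,0,-0.0911,-0.5,0.0281,-0.0093,0,0,0,-0.0911,-0.5,0.0281,-0.0093,0,0,0,-0.0911,-0.5,0.0281,-0.0093,0,0,0,-0.0911,-0.5,0.0281,-0.0093,0,0,0,-0.0911,-0.5,0.0281,-0.0093,0,0,0,-0.0911,-0.5,0.0281,-0.0093,0,0,0,-0.0911,-0.5]

```text
time: 16.55
tool_pos: [0.6354, 0.002, 0.2022]
orientation: [-2.584, -1.783, 0.004]
contact_force: [-0.4, -0.2, -2.9]
width: 0.0351
grasp_force: 32.6
```

Emit:
step_arm:
  series: [0.0281,-0.0093,0,0,0,-0.0911,-0.5,0.0281,-0.0093,0,0,0,-0.0911,-0.5,0.0281,-0.0093,0,0,0,-0.0911,-0.5,0.0281,-0.0093,0,0,0,-0.0911,-0.5,0.0281,-0.0093,0,0,0,-0.0911,-0.5,0.0281,-0.0093,0,0,0,-0.0911,-0.5,0.0281,-0.0093,0,0,0,-0.0911,-0.5,0.0281,-0.0093,0,0,0,-0.0911,-0.5]

```text
time: 17.35
tool_pos: [0.6137, 0.1771, 0.2021]
orientation: [-2.199, -2.241, 0.004]
contact_force: [0.2, -0.6, -4.1]
width: 0.0352
grasp_force: 32.6
```

```bash
cat > chk.py <<'E'
from prof import *
for _ in range(4): arm.read_camera('wrist')
s=arm.state();print(s['time'],s['tool_pos'],np.abs(s['qvel']).max(),s['width'])
i=arm.camera_info('wrist');im=arm.read_camera('wrist')[:,:,::-1]
T=np.array(s['tool_pos'])
# stop +y edge and rail end along several columns
for x in (.596,.600,.630,.634):
    a=w2px(i,[x,.222,.084])[0];c=int(a[0]);r=int(a[1]);e=edges(im[max(r-60,0):r+40,c-2:c+3,2].mean(1),max(r-60,0),k=8)
    print(c,r,[(float(px2w(i,[[c,q]],.084)[0,1].round(4)),float(px2w(i,[[c,q]],.07)[0,1].round(4)),sg) for q,sg in e])
r=int(w2px(i,[.615,.21,.084])[0][1]);e=edges(im[r-3:r+4,200:440,2].mean(0),200,k=8);print('x edges',[(float(px2w(i,[[q,r]],.084)[0,0].round(4)),sg) for q,sg in e])
plan([.6153,.1758,T[2]],np.radians(91))
E
python3 chk.py
```

```text
17.55 [0.61398952 0.17639533 0.20276828] 0.023173140839588977 0.03493959967737302
297 143 [(0.2534, 0.2536, -1), (0.2212, 0.2196, -1)]
301 143 [(0.2212, 0.2196, -1)]
334 144 [(0.2216, 0.22, -1)]
338 144 [(0.2541, 0.2543, -1), (0.222, 0.2205, -1)]
x edges [(0.5307, -1), (0.5798, -1), (0.5865, -1), (0.6089, 1), (0.6422, 1), (0.7023, 1)]
shift [-0.0001  0.0014  0.0004] turn [-0.004  0.002 -0.003] after-turn shift [-0.0001  0.0014  0.0004]
```

Emit:
step_arm:
  series: [0,0.0014,0,0,0,0,-0.5,0,0,0.01,0,0,0,-0.5,0,0,0.015,0,0,0,-0.5,0,0,0.015,0,0,0,-0.5,0,0,0.01,0,0,0,-0.5,0,0,0.01,0,0,0,-0.5,0,0,0.007,0,0,0,-0.5,0,0,0,0,0,0,-0.5]

```text
time: 18.4
tool_pos: [0.6151, 0.1763, 0.153]
orientation: [-2.202, -2.24, 0.002]
contact_force: [0.5, -0.4, -3.0]
width: 0.0354
grasp_force: 32.7
```

Emit:
step_arm:
  series: [0,0,0.004,0,0,0,-0.5,0,0,0.004,0,0,0,-0.5,0,0,0.004,0,0,0,-0.5,0,0,0.004,0,0,0,-0.5,0,0,0.004,0,0,0,-0.5,0,0,0.004,0,0,0,-0.5,0,0,0.004,0,0,0,-0.5,0,0,0,0,0,0,-0.5]

```text
time: 19.2
tool_pos: [0.6152, 0.1763, 0.1324]
orientation: [-2.202, -2.24, 0.001]
contact_force: [-0.8, -0.2, -3.6]
width: 0.0353
grasp_force: 32.7
```

Emit:
step_arm:
  series: [0,0,0.004,0,0,0,-0.5,0,0,0.004,0,0,0,-0.5,0,0,0.004,0,0,0,-0.5,0,0,0.004,0,0,0,-0.5,0,0,0.004,0,0,0,-0.5,0,0,0.004,0,0,0,-0.5,0,0,0.004,0,0,0,-0.5,0,0,0,0,0,0,-0.5]

```text
time: 20.0
tool_pos: [0.6152, 0.1763, 0.1114]
orientation: [-2.202, -2.24, 0.001]
contact_force: [0.4, 0.3, -1.8]
width: 0.0351
grasp_force: 32.7
```

Emit:
step_arm:
  series: [0,0,0.002,0,0,0,-0.5,0,0,0.002,0,0,0,-0.5,0,0,0.001,0,0,0,-0.5,0,0,0.001,0,0,0,-0.5,0,0,0.001,0,0,0,-0.5,0,0,0,0,0,0,-0.5,0,0,0,0,0,0,-0.5,0,0,0,0,0,0,-0.5]

```text
time: 20.8
tool_pos: [0.6155, 0.1764, 0.1069]
orientation: [2.203, 2.24, 0.0]
contact_force: [-0.8, 0.5, -2.8]
width: 0.0349
grasp_force: 32.7
```

Emit:
step_arm:
  series: [0,0,0.001,0,0,0,-0.5,0,0,0.001,0,0,0,-0.5,0,0,0.001,0,0,0,-0.5,0,0,0,0,0,0,-0.5,0,0,0,0,0,0,-0.5,0,0,0,0,0,0,-0.5,0,0,0,0,0,0,-0.5,0,0,0,0,0,0,-0.5]

```text
time: 21.6
tool_pos: [0.6157, 0.1764, 0.106]
orientation: [2.202, 2.24, 0.001]
contact_force: [-3.4, -0.9, 5.4]
width: 0.0348
grasp_force: 34.4
```

Emit:
step_arm:
  series: [0,0,0.001,0,0,0,-0.5,0,0,0.001,0,0,0,-0.5,0,0,0,0,0,0,-0.5,0,0,0,0,0,0,-0.5,0,0,0,0,0,0,-0.5,0,0,0,0,0,0,-0.5,0,0,0,0,0,0,-0.5,0,0,0,0,0,0,-0.5]

```text
time: 22.4
tool_pos: [0.6158, 0.1764, 0.106]
orientation: [2.202, 2.239, 0.003]
contact_force: [-7.3, -2.2, 11.0]
width: 0.0354
grasp_force: 35.7
```

The collar is seated: z has stopped at 0.106 as predicted, and the force is rising. Next I release the buttons.

Emit:
step_arm:
  series: [0,0,0,0,0,0,0,0,0,0,0,0,0,0.3,0,0,0,0,0,0,0.6,0,0,0,0,0,0,1,0,0,0,0,0,0,1,0,0,0,0,0,0,1,0,0,0,0,0,0,1,0,0,0,0,0,0,1]

```text
time: 23.2
tool_pos: [0.6155, 0.1764, 0.1031]
orientation: [2.203, 2.24, -0.0]
contact_force: [-0.4, -0.4, -1.1]
width: 0.0852
grasp_force: 0.0
```

```bash
python3 - <<'E'
from h import *
s=arm.state();print(s['tool_pos'],s['width'],s['contact_force'])
i=arm.camera_info('wrist');im=arm.read_camera('wrist')[:,:,::-1]
def red(im,lo):
    hsv=cv2.cvtColor(im,cv2.COLOR_BGR2HSV);m=(((hsv[...,0]<8)|(hsv[...,0]>172))&(hsv[...,1]>130)&(hsv[...,2]>50)).astype(np.uint8)
    n,_,st,c=cv2.connectedComponentsWithStats(m);return [(st[k].tolist(),c[k].round(1).tolist()) for k in range(1,n) if st[k,4]>lo]
print(red(im,60))
print('free',w2px(i,[[.6155-.023,.1764,.138],[.6155+.023,.1764,.138]]).round(1).tolist(),'pressed',w2px(i,[[.6155-.0185,.1764,.138],[.6155+.0185,.1764,.138]]).round(1).tolist())
E
```

```text
[0.61549788 0.17637906 0.10308332] 0.08515879330301636 [-0.43349914 -0.38243201 -1.0941188 ]
[([90, 202, 108, 79, 3136], [143.9, 240.4]), ([343, 221, 27, 90, 1582], [356.1, 265.2]), ([265, 222, 26, 89, 1590], [277.0, 265.0])]
free [[265.3, 284.2], [367.9, 285.5]] pressed [[275.3, 284.3], [357.9, 285.4]]
```

Emit:
step_arm:
  series: [0,0,-0.01,0,0,0,1,0,0,-0.02,0,0,0,1,0,0,-0.03,0,0,0,1,0,0,-0.03,0,0,0,1,0,0,-0.04,0,0,0,1,0,0,-0.04,0,0,0,1,0,0,-0.02,0,0,0,1,0,0,0,0,0,0,1]

```text
time: 24.05
tool_pos: [0.6164, 0.1766, 0.2494]
orientation: [2.2, 2.238, 0.008]
contact_force: [0.1, 0.4, -0.4]
width: 0.0851
grasp_force: 0.0
```

```bash
python3 - <<'E'
from h import *
for _ in range(3): arm.read_camera('wrist')
for n in ('wrist','scene'):
    i=arm.camera_info(n);im=arm.read_camera(n)[:,:,::-1]
    hsv=cv2.cvtColor(im,cv2.COLOR_BGR2HSV);m=(((hsv[...,0]<8)|(hsv[...,0]>172))&(hsv[...,1]>130)&(hsv[...,2]>50)).astype(np.uint8)
    k,_,st,c=cv2.connectedComponentsWithStats(m);print(n,[(st[j].tolist(),c[j].round(1).tolist()) for j in range(1,k) if st[j,4]>(60 if n=='wrist' else 12)])
    for a in (.0185,.023): print(a,w2px(i,[[.6155+s*a,.1764,z] for s in (-1,1) for z in (.098,.138)]).round(1).tolist())
print(pose()[0],arm.state()['time'])
E
```

```text
wrist [([170, 171, 67, 52, 1227], [203.6, 197.0]), ([292, 172, 11, 38, 331], [297.1, 190.9]), ([332, 172, 11, 38, 330], [336.7, 190.3])]
0.0185 [[299.3, 184.2], [296.8, 194.9], [334.0, 184.8], [336.6, 195.5]]
0.023 [[295.1, 184.2], [292.0, 194.8], [338.2, 184.8], [341.5, 195.6]]
scene [([629, 0, 11, 3, 20], [635.2, 0.6]), ([272, 138, 29, 24, 458], [287.3, 148.7]), ([239, 155, 10, 5, 37], [243.0, 156.9]), ([476, 230, 55, 83, 2437], [500.8, 268.9]), ([355, 237, 7, 19, 67], [358.6, 247.2]), ([338, 241, 10, 21, 162], [342.5, 250.8]), ([373, 247, 38, 13, 348], [391.2, 253.5])]
0.0185 [[356.2, 252.3], [356.9, 238.5], [342.5, 257.0], [342.9, 243.1]]
0.023 [[357.8, 251.7], [358.6, 238.0], [340.8, 257.5], [341.2, 243.7]]
[0.61495503 0.17625103 0.24339271] 24.3
```

```bash
python3 -c "
from rig import arm
print(arm.job_done())"
```

```text
the job is handed in; nothing more can be done
None
```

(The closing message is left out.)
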